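# Zero the skimmer's air valve and open it five clicks

## Robot

A 7-joint arm with a two-finger parallel gripper is mounted at the origin on the work surface. World frame = base frame: x ahead of the robot, y to its left, z up, the work surface at z = 0. Lengths are in m, angles in rad, forces in N, time in s.
With the tool pointing down it reaches from about 0.425 to 0.925 m from the base axis. Payload 6.8 kg.
Tool frame: the origin (TCP) lies at the very end of the fingers, on their centre line; the grasp point (between the pads) lies 19 mm behind it; z points along the fingers, x is the direction in which the jaws open and shut, and the axes are right-handed (so a half turn about z gives the same grasp; the last joint's range is limited). The gripper opens to 85 mm and grips with 20 to 120 N. Pads are 22 mm wide; open, the fingers measure 114 mm over their backs; the gripper's body (76 mm by 85 mm) begins 54 mm behind the grasp point. The pads swing forward as they close: fully open they stand 13 mm farther back than shut.
Start: joints at [-1.282, 0.477, 0.022, 1.555, -0.011, 1.109, -0.083], TCP at [0.261, 0.623, 0.207] pointing down, gripper open.
Joint ranges: [-2.96, 2.96], [-0.34, 2.1], [-1.41, 1.46], [0.24, 2.44], [-1.37, 4.51], [0.17, 1.92], [-2.96, 2.96]. Speed limits (rad/s): [2.39, 2.39, 3.14, 3.14, 3.14, 3.14, 3.14].

## Interface

Orientations are given as a rotation vector (axis times angle).
In Python, from bench import * gives the robot as it stands.
- The arm moves only by the tool servo_tool, never from a script. Its argument "increments" is one flat list of numbers, 7 for each row, row after row: the shift along the tool's x, y, z in mm, then the turn, a rotation vector about the tool's x, y, z in rad, then the finger opening in mm, from 0 to 85.4. In form: [tx, ty, tz, wx, wy, wz, fingers, tx, ty, tz, wx, wy, wz, fingers, ...]. A call has exactly 8 rows; each row shifts and turns the commanded pose from where the row before left it, along the tool's axes as they then stand; what a row does not reach is not made up. A row lasts 1/8 s, in which the tool goes at most 62.5 mm and 10.7 degrees, less where a joint would pass 70% of its speed; a pose out of reach is approached as far as the arm can. A call is refused whole if a number of a shift passes 62.5 or a number of a turn 0.188, either way. A call with a gripper value outside its range is refused whole. The fingers move at their own pace and stop on an object; "squeeze" is the grip in N (left out, the last holds). Time passes only in rows, so rows that do not move let the fingers close, or fill a call up. It gives the time, the measured TCP pose, the force and the opening at its end, in the units of the state.
- get_obs(): the state, without advancing time (a new reading comes with each control period).
- grab_frame(name): name is "scene" or "side" or "wrist"; returns (picture, depth): 420x560x3 uint8, red, green, blue; 420x560 float32, m along the optical axis (not along the pixel's ray), 0 where there is no reading.
- calibration(name): a dict with "fx", "fy", "cx", "cy" (pixels), "eye" and "orientation" of the camera in the world; the wrist camera has in their place "T_tool_cam" (4x4, takes a point from camera to tool coordinates, whose origin is the TCP and whose axes are the tool frame's). Camera axes: x right, y up, looking along -z (the intrinsics and any distortion apply to the point x, -y, -z); pixel columns grow to the right and rows downward; lengths in m; the calibration is good to about 2 mm. A picture is of the moment at which its call begins: read the wrist's pose just before it. calibration takes no time and is no camera call.
- hand_in(): hands the job in, once; it reports no verdict.
The state is a dict: "clock": time; "joints": joint angles; "qvel": joint speeds; "tau": joint torques, N m; "tcp_pos": TCP position; "orientation": TCP orientation; "contact_force": force on the tool from outside, world axes, zero at the start; "moment": the same for the moment, N m; "grip_width": finger opening in m.
Only numpy, scipy, OpenCV 4.12 (cv2) and the standard library are available. Lean on these libraries where they do the work, as an engineer would, in place of code of your own. Each camera call takes 0.05 s, during which the arm holds its last target.

## Task

Reset the skimmer's air valve after cleaning: turn the orange click-stop knob clockwise until the valve is just closed on its rubber seat, without straining it, then open it anticlockwise by exactly five clicks and let go. Leave the other things on the counter where they are.

Things in the scene. Friction and masses are not known exactly. Their poses are not given: they have to be found in the camera images.
- skimmer: Aquarium skimmer, fixed on the counter, its cup taken off: white foot 150 mm across, clear column 100 mm across, open neck 72 mm across, rim 171 mm up. Origin: on the column's axis at counter level, z up. Its clear air riser tube (24 mm) stands beside the column, axis at x -65, y -43 mm in this frame, with the orange air-valve knob on top, above all else.
- knob_axis (a point): Point on the axis of the orange knob, 211 mm up, 16 mm above its underside, 12 mm below its top; axes as the skimmer's, does not turn. The knob: plain round, finely ribbed, grippy, 42 mm across, 28 mm tall, axis vertical, stays at its height. 7 mm under it is a white housing 38 mm across; nothing else on the skimmer is above 171 mm. Grip it from above at any yaw. Clockwise from above closes.
- knob_top (a point): Centre of the knob's top, 223 mm up; does not turn. The knob has 15 click stops a turn, one every 24 degrees (0.419 rad), each taking about 0.1 N m to pass; in between it is drawn to the nearest stop and it stays on a stop when let go. Stop 0: valve just closed; 10 clicks up to the open end stop.
- valve_seat (a point): Centre of the valve's rubber seat, 30 mm up inside the riser tube. Turned clockwise beyond stop 0 the rubber gives like a spring of about 2 N m/rad at the knob and pushes back to stop 0 when let go. 0.15 to 0.35 N m is finger-tight; above about 0.45 N m it is strained.
- needle: Blue valve needle, 18 mm across, 28 mm tall, low inside the riser tube; origin: centre of its tip, 30 mm above the counter when just closed (stop 0). The knob moves it through a fine thread, up 0.05 mm per click open, so its measured height is far too coarse to tell a click: count clicks by feel or by the angle turned from stop 0. It starts 3 to 6 clicks open.
- cup: Bystander: clear collection cup with a white foot ring and a blue drain spout, 92 mm across, 85 mm high. Origin: centre of its underside.
- cup_lid: Bystander: white disc lid of that cup with a small centre knob, 100 mm across, 21 mm high. Origin: centre of its underside.
- mug: Bystander: red mug, 76 mm across, 95 mm high. Origin: centre of its underside.
- brush: Bystander: small blue-handled cleaning brush lying flat. Origin: at the middle of its length.
- cleaner: Bystander: white cleaner bottle with green label and blue cap, 64 mm across, 190 mm high. Origin: centre of its underside.
- salt_jar: Bystander: clear jar with black cap, 68 mm across, 85 mm high. Origin: centre of its underside.
- pump_cover: Bystander: black pump cover with a short spigot, 56 mm across, 36 mm high. Origin: centre of its underside.
Mind the look-alikes: they are no part of the job. Of the things that look like the skimmer, the largest one is meant.

How it is judged:
On the way:
1. the air valve is closed on its seat (z of needle in the frame of skimmer below 0.03001 m), for 0.2 s.
At the end, for the whole second after the job is handed in: The air valve rests five clicks open from its closed stop (needle lifted 0.25 mm), within 0.4 of a click, and has stopped moving; every bystander is within 20 mm of where it stood (z of needle in the frame of skimmer between 0.03023 and 0.03027 m and linear speed of needle below 0.0002 m/s and distance of each of cup, cup_lid, mug, brush, cleaner, salt_jar, pump_cover from where it was at the start of the episode below 0.02 m); the robot touches nothing.
It fails at once if the valve seat is strained: knob forced more than 0.6 click (0.25 rad, about 0.48 N m) past its closed stop (z of needle in the frame of skimmer below 0.02997 m).
It fails at once if a bystander is pushed more than 20 mm (distance of any of cup, cup_lid, mug, brush, cleaner, salt_jar, pump_cover from where it was at the start of the episode above 0.02 m).
It also fails if it takes over 70 s, if anything falls off the work surface, if the arm or the gripper's body presses on something with over 40 N, if the wrist force passes 120 N, or if a joint passes its speed limit or range.

## Working session

There is one attempt and no reset: what is moved stays moved. The work goes in short steps, Python scripts to look and compute and a tool call to move; the robot and the scene stay as the last step left them, time stands still between calls to the robot, and variables do not carry over. Pictures are saved under pics/ and viewed, and the job is handed in when it is done.

Besides the shell and the picture viewer there is one more tool, called after "Emit:" as name(argument=value, ...) on one line, values as JSON. servo_tool: Moves the arm, as the interface text tells. Its arguments: {"type":"object","properties":{"increments":{"type":"array","items":{"type":"number"}},"squeeze":{"type":"number"}},"required":["increments"]}

```bash
ls; mkdir -p pics; python3 - <<'E'
from bench import *
import cv2,numpy as np
o=get_obs(); print(o)
for n in ["scene","side","wrist"]:
    p,d=grab_frame(n); cv2.imwrite(f"pics/{n}0.png",p[:,:,::-1]); np.save(f"pics/{n}0.npy",d); print(n,calibration(n))
E
```

```text
pics
{'clock': 0.0, 'joints': array([-1.28205721,  0.47780281,  0.02238405,  1.55646438, -0.01149377,
        1.10930546, -0.08311628]), 'qvel': array([-0.00228659,  0.00049979,  0.00066559, -0.00117337,  0.00185819,
       -0.00046571, -0.00052163]), 'tau': array([-6.01604224e-04, -5.96457911e+01,  1.60777163e+00, -2.81202418e+01,
        1.24399335e-02,  9.17419209e-03, -1.58354209e-05]), 'tcp_pos': array([0.26068682, 0.62192955, 0.20581936]), 'orientation': array([ 2.61480883e+00,  1.73928172e+00, -2.26825486e-03]), 'contact_force': array([ 0.2890284 ,  0.58192541, -0.05991232]), 'moment': array([-0.02273807, -0.00632448, -0.05341071]), 'grip_width': 0.08538103517875484}
scene {'fx': 487.50490930381505, 'fy': 487.50490930381505, 'cx': 272.3820730372735, 'cy': 209.6703762764335, 'eye': array([ 0.69007609, -0.89168219,  0.93861436]), 'orientation': array([0.85212234, 0.06827461, 0.17270331])}
side {'fx': 404.43100585306433, 'fy': 404.43100585306433, 'cx': 271.6328340637095, 'cy': 214.39279272367054, 'eye': array([ 0.16252773, -0.83674456,  0.86638087]), 'orientation': array([ 0.88589978, -0.17376409, -0.40732855])}
wrist {'fx': 329.4584055496989, 'fy': 329.4584055496989, 'cx': 281.2147740757454, 'cy': 216.8631110070569, 'T_tool_cam': array([[ 9.99999338e-01, -1.07075428e-03, -4.20848484e-04,
        -4.50943628e-04],
       [-1.14559896e-03, -9.60431772e-01, -2.78513014e-01,
        -7.10256028e-02],
       [-1.05977255e-04,  2.78513312e-01, -9.60432363e-01,
        -1.66674990e-01],
       [ 0.00000000e+00,  0.00000000e+00,  0.00000000e+00,
         1.00000000e+00]])}
```

View pics/scene0.png

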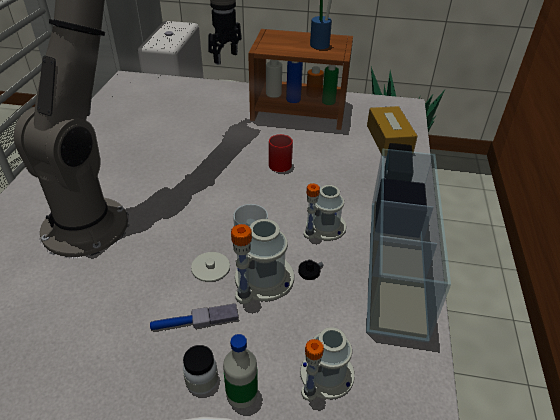

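View pics/side0.png

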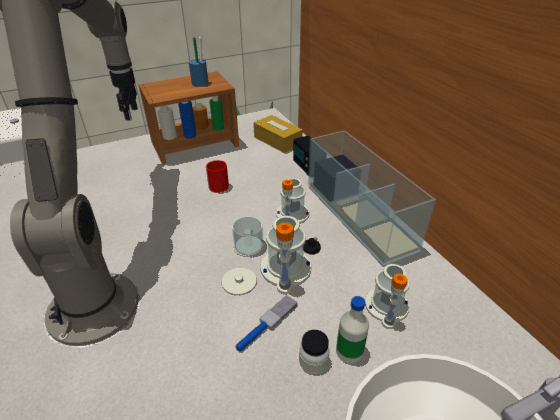

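View pics/wrist0.png

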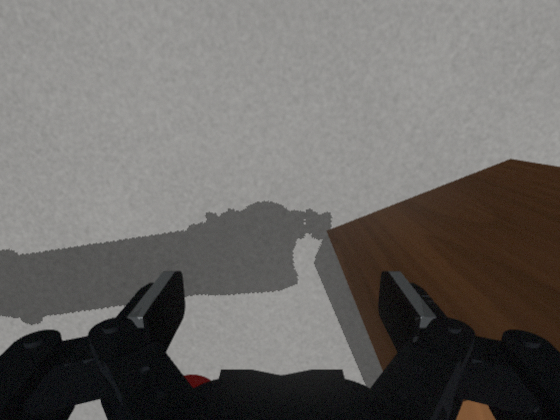

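Three skimmers show in the scene picture, with orange knobs at (241,234), (313,190) and (314,349). The one at (241,234) is clearly the largest, with the widest foot and tallest column. I'll confirm that in enlarged crops and measure the foot.

```bash
cat > h.py <<'E'
from bench import *
import cv2,numpy as np
from scipy.spatial.transform import Rotation as R
def cloud(n,d,o=None):
    c=calibration(n); v,u=np.mgrid[:420,:560]
    P=np.stack([(u-c['cx'])/c['fx']*d,-(v-c['cy'])/c['fy']*d,-d],-1)
    if n=='wrist':
        T=c['T_tool_cam']; P=P@T[:3,:3].T+T[:3,3]
        return P@R.from_rotvec(o['orientation']).as_matrix().T+o['tcp_pos']
    return P@R.from_rotvec(c['orientation']).as_matrix().T+c['eye']
def orange(p):
    h=cv2.cvtColor(p,cv2.COLOR_RGB2HSV); return (h[...,0]>4)&(h[...,0]<16)&(h[...,1]>200)&(h[...,2]>120)
E
python3 - <<'E'
from h import *
ims=[]
for n in ["scene","side"]:
    p=cv2.imread(f"pics/{n}0.png")[:,:,::-1]; d=np.load(f"pics/{n}0.npy"); W=cloud(n,d); m=orange(p)
    k,l,s,c=cv2.connectedComponentsWithStats(m.astype(np.uint8))
    for i in range(1,k):
        if s[i,4]<60: continue
        Q=W[l==i]; Q=Q[np.isfinite(Q).all(1)&(Q[:,2]>0)]
        zt=np.percentile(Q[:,2],95); T=Q[Q[:,2]>zt-.005]
        (cx,cy),r=cv2.minEnclosingCircle((T[:,:2]*1000).astype(np.float32))
        print(n,c[i].round(),s[i],'ztop',zt.round(4),'circ',round(cx,1),round(cy,1),round(r,1),'med',np.median(T,0).round(4))
p=cv2.imread("pics/scene0.png")[150:400,180:380]; q=cv2.imread("pics/side0.png")[150:350,220:430]
cv2.imwrite("pics/crop1.png",cv2.resize(p,None,fx=3,fy=2.4,interpolation=cv2.INTER_CUBIC)); cv2.imwrite("pics/crop2.png",cv2.resize(q,None,fx=3,fy=3)[:600])
E
```

```text
scene [313. 187.] [307 184  12   7  63] ztop 0.1714 circ 624.8 84.7 15.5 med [0.6243 0.0831 0.1691]
scene [241. 231.] [232 224  19  14 181] ztop 0.2247 circ 494.0 -160.6 21.7 med [ 0.4961 -0.1616  0.2224]
scene [314. 347.] [306 339  17  16 191] ztop 0.1709 circ 684.7 -628.0 263.8 med [ 0.6815 -0.38    0.1687]
side [287. 184.] [283 180  10  10  75] ztop 0.1709 circ 620.2 84.6 15.7 med [0.62   0.0832 0.1691]
side [285. 230.] [277 223  17  18 201] ztop 0.2246 circ 327.5 -487.8 386.0 med [ 0.4908 -0.1629  0.2226]
side [400. 280.] [393 274  14  15 139] ztop 0.1713 circ 677.2 -379.3 16.1 med [ 0.6776 -0.3802  0.1686]
```

View pics/crop1.png

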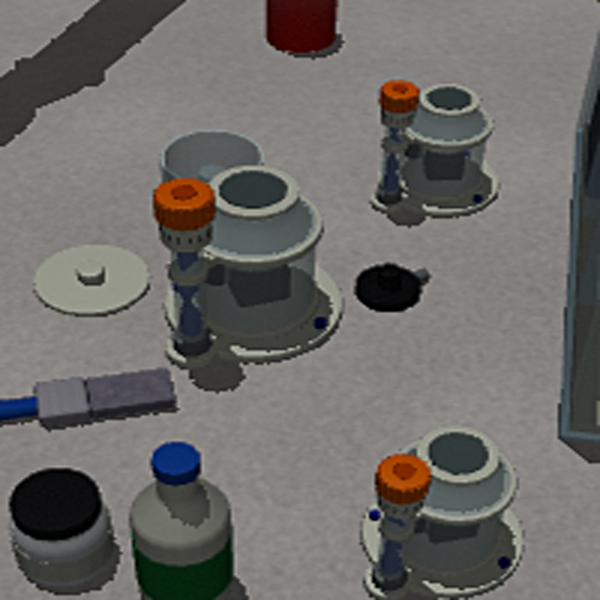

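The crop confirms it. The middle skimmer's knob top (232–251, 224–238) is at z≈0.2235 and about 42 mm across. The two others are at z≈0.169 and about 31 mm, so they are look-alikes. The target knob axis is near (0.494, -0.161). I'll lift and move over it at constant world yaw.

Emit:
servo_tool(increments=[-39,42,-10,0,0,0,85,-39,42,-10,0,0,0,85,-39,42,-10,0,0,0,85,-39,42,-10,0,0,0,85,-39,42,-10,0,0,0,85,-39,42,-10,0,0,0,85,-39,42,-10,0,0,0,85,-39,42,-10,0,0,0,85], squeeze=60)

```text
clock: 1.15
tcp_pos: [0.4505, 0.203, 0.2871]
orientation: [-2.616, -1.74, -0.0]
contact_force: [1.3, 0.2, 0.3]
grip_width: 0.085
```

Emit:
servo_tool(increments=[-40,23,0,0,0,0,85,-40,23,0,0,0,0,85,-40,23,0,0,0,0,85,-40,23,0,0,0,0,85,-40,23,0,0,0,0,85,-40,23,0,0,0,0,85,-40,23,0,0,0,0,85,-36,20,0,0,0,0,85])

```text
clock: 2.15
tcp_pos: [0.4948, -0.1581, 0.2868]
orientation: [-2.616, -1.739, -0.0]
contact_force: [0.9, 0.8, 0.4]
grip_width: 0.0851
```

```bash
python3 - <<'E'
from h import *
o=get_obs(); print({k:np.round(v,3) for k,v in o.items()})
p,d=grab_frame('wrist'); cv2.imwrite("pics/w1.png",p[:,:,::-1])
W=cloud('wrist',d,o); m=orange(p)
k,l,s,c=cv2.connectedComponentsWithStats(m.astype(np.uint8))
for i in range(1,k):
    if s[i,4]<200: continue
    Q=W[l==i]; zt=np.percentile(Q[:,2],90); T=Q[abs(Q[:,2]-zt)<.005]
    (cx,cy),r=cv2.minEnclosingCircle((T[:,:2]*1000).astype(np.float32))
    print(c[i].round(),s[i],zt,cx,cy,r,np.median(T,0))
    Rm=R.from_rotvec(o['orientation']).as_matrix()
    print('tool delta mm',Rm.T@(np.array([cx,cy,zt*1000])-o['tcp_pos']*1000))
E
```

```text
{'clock': np.float64(2.15), 'joints': array([-0.314,  0.151,  0.572,  1.852, -0.089,  1.164,  1.462]), 'qvel': array([ 0.476,  0.277,  0.268, -0.241, -0.192,  0.032,  0.803]), 'tau': array([ -2.312, -35.159,   2.784, -27.713,   0.377,   0.046,  -1.03 ]), 'tcp_pos': array([ 0.495, -0.158,  0.287]), 'orientation': array([-2.616, -1.739, -0.   ]), 'contact_force': array([0.869, 0.844, 0.421]), 'moment': array([ 0.01 ,  0.002, -0.034]), 'grip_width': np.float64(0.085)}
```

View pics/w1.png

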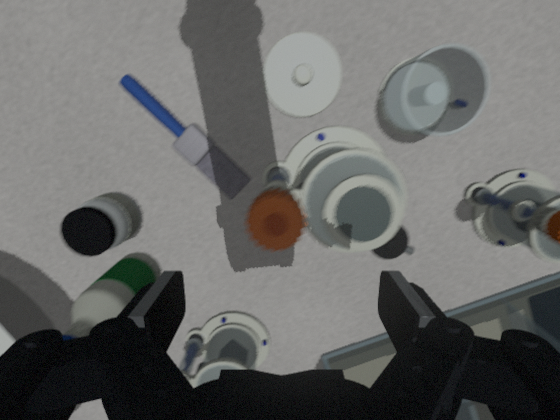

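The knob is at (276,220), shaded by the gripper, with the column to its right. The orange mask missed it because of the shadow, so I'll redo the mask. j7 = +1.46 leaves room for the turn.

```bash
python3 - <<'E'
from h import *
o=get_obs(); print(o['tcp_pos'],o['joints'].round(3))
p,d=grab_frame('wrist')
W=cloud('wrist',d,o); v,u=np.mgrid[:420,:560]
m=(abs(W[...,2]-.2235)<.006)&(abs(u-276)<50)&(abs(v-220)<50)
T=W[m]; (cx,cy),r=cv2.minEnclosingCircle((T[:,:2]*1000).astype(np.float32))
print(m.sum(),cx,cy,r,T.mean(0),u[m].mean(),v[m].mean())
Rm=R.from_rotvec(o['orientation']).as_matrix()
print('tool delta',Rm.T@(np.array([cx,cy,np.median(T[:,2])*1000])-o['tcp_pos']*1000))
E
```

```text
[ 0.49436197 -0.16411591  0.28707747] [-0.309  0.152  0.579  1.85  -0.087  1.163  1.466]
2559 493.8217468261719 -160.111572265625 22.198415756225586 [ 0.49281435 -0.15986329  0.22227947] 286.45525595935914 217.58890191481046
tool delta [ 3.6505596  -2.20334611 64.66820122]
```

Emit:
servo_tool(increments=[0,0,10,0,0,0,85,0,0,10,0,0,0,85,0,0,10,0,0,0,85,0,0,10,0,0,0,85,0,0,0,0,0,0,85,0,0,0,0,0,0,85,0,0,0,0,0,0,85,0,0,0,0,0,0,85])

```text
clock: 3.25
tcp_pos: [0.4952, -0.1565, 0.2471]
orientation: [2.615, 1.74, 0.001]
contact_force: [0.1, -0.8, -0.3]
grip_width: 0.0851
```

```bash
cat > m.py <<'E'
from h import *
o=get_obs(); print(o['tcp_pos'],o['joints'].round(3),o['moment'])
p,d=grab_frame('wrist'); cv2.imwrite("pics/w%d.png"%(o['clock']*100),p[:,:,::-1]); print(o['clock'])
W=cloud('wrist',d,o); v,u=np.mgrid[:420,:560]
m=(abs(W[...,2]-.2235)<.006)&(np.hypot(W[...,0]-.4935,W[...,1]+.160)<.035)
T=W[m]; (cx,cy),r=cv2.minEnclosingCircle((T[:,:2]*1000).astype(np.float32))
print(m.sum(),cx,cy,r,T.mean(0),u[m].mean(),v[m].mean())
Rm=R.from_rotvec(o['orientation']).as_matrix()
print('tool delta',Rm.T@(np.array([cx,cy,np.median(T[:,2])*1000])-o['tcp_pos']*1000))
E
python3 m.py
```

```text
[ 0.49518161 -0.15647859  0.24707688] [-0.302  0.19   0.566  1.906 -0.115  1.077  1.485] [-0.0202953  -0.01344853 -0.01738049]
3.25
3550 493.7440490722656 -160.52264404296875 22.402992248535156 [ 0.49255957 -0.1596841   0.22228418] 275.3394366197183 238.89915492957746
tool delta [-4.29179973  0.22351565 24.64483927]
```

Emit:
servo_tool(increments=[-4,0,5,0,0,0,85,0,0,10,0,0,0,85,0,0,10,0,0,0,85,0,0,10,0,0,0,85,0,0,10,0,0,0,85,0,0,10,0,0,0,85,0,0,1,0,0,0,85,0,0,0,0,0,0,85])

```text
clock: 4.3
tcp_pos: [0.4936, -0.1602, 0.1909]
orientation: [2.616, 1.74, 0.0]
contact_force: [0.0, -0.0, 0.3]
grip_width: 0.0848
```

```bash
python3 m.py
```

```text
[ 0.49356487 -0.16022386  0.19087148] [-0.271  0.258  0.554  1.972 -0.165  0.955  1.538] [ 0.00070783 -0.00244211  0.02169049]
4.3
6364 493.9343566894531 -160.2001495361328 22.427541732788086 [ 0.49202211 -0.15960976  0.2223017 ] 281.93463230672535 280.41059082338154
tool delta [  0.16384651   0.33643424 -31.60134907]
```

Emit:
servo_tool(increments=[0,0,0,0,0,0,30,0,0,0,0,0,0,30,0,0,0,0,0,0,30,0,0,0,0,0,0,30,0,0,0,0,0,0,30,0,0,0,0,0,0,30,0,0,0,0,0,0,30,0,0,0,0,0,0,30], squeeze=60)

```text
clock: 5.35
tcp_pos: [0.4937, -0.16, 0.1916]
orientation: [-2.616, -1.74, -0.001]
contact_force: [-1.8, 0.6, 6.8]
grip_width: 0.0388
```

```bash
cat > s.py <<'E'
from h import *
o=get_obs(); M=R.from_rotvec(o['orientation']).as_matrix(); x=M[:,0]
yaw=np.arctan2(x[1],x[0]); y0=0.0
try: y0=float(open('y0').read())
except Exception: open('y0','w').write(str(yaw)); y0=yaw
t=-(yaw-y0)
t=(t+np.pi)%(2*np.pi)-np.pi
print('clk',round(float(o['clock']),2),'turned cw',round(t,4),'clicks',round(t/.41888,3),'Mz',o['moment'].round(3),'F',o['contact_force'].round(2),'w',round(float(o['grip_width']),4),'tcp',o['tcp_pos'].round(4),'j7',o['joints'][6].round(3),'tau7',o['tau'][6].round(3))
E
python3 s.py
```

```text
clk 5.35 turned cw 0.0 clicks 0.0 Mz [0.234 0.413 0.025] F [-1.77  0.55  6.81] w 0.0388 tcp [ 0.4937 -0.16    0.1916] j7 1.538 tau7 -0.031
```

Emit:
servo_tool(increments=[0,0,0,0,0,0.035,30,0,0,0,0,0,0.035,30,0,0,0,0,0,0.035,30,0,0,0,0,0,0.035,30,0,0,0,0,0,0,30,0,0,0,0,0,0,30,0,0,0,0,0,0,30,0,0,0,0,0,0,30])

```text
clock: 6.35
tcp_pos: [0.4937, -0.1599, 0.1916]
orientation: [-2.731, -1.553, -0.001]
contact_force: [-2.1, 1.5, 4.5]
grip_width: 0.0385
```

```bash
python3 s.py; python3 - <<'E'
from h import *
p,d=grab_frame('side'); cv2.imwrite("pics/sA.png",cv2.resize(p[150:320,200:400,::-1],None,fx=3.5,fy=3.5))
E
```

```text
clk 6.35 turned cw 0.1399 clicks 0.334 Mz [ 0.324  0.391 -0.024] F [-2.05  1.53  4.5 ] w 0.0385 tcp [ 0.4937 -0.1599  0.1916] j7 1.408 tau7 0.011
```

View pics/sA.png

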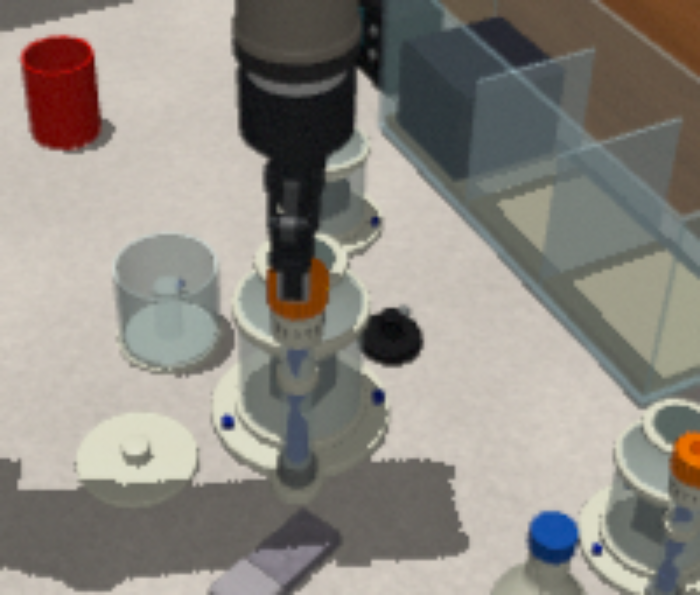

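The fingers are on the knob's sides, at (293,285) in the crop. The Mz reading is inconclusive, so I'll sample it a few times for noise.

```bash
cat > a.py <<'E'
from h import *
a=[];t=[]
for i in range(6):
    o=get_obs(); a.append(o['moment']); t.append(o['tau'][6]); grab_frame('wrist')
print('Mz each',np.array(a)[:,2].round(3),'mean',np.mean(a,0).round(3),'tau7',np.round(t,3))
E
python3 a.py; python3 s.py
```

```text
Mz each [ 0.019 -0.05  -0.046 -0.015  0.036 -0.019] mean [ 0.298  0.428 -0.012] tau7 [0.012 0.011 0.012 0.011 0.012 0.011]
clk 6.7 turned cw 0.14 clicks 0.334 Mz [ 0.291  0.424 -0.028] F [-2.24  1.64  8.48] w 0.0387 tcp [ 0.4937 -0.1599  0.1915] j7 1.408 tau7 0.012
```

Emit:
servo_tool(increments=[0,0,0,0,0,0.035,30,0,0,0,0,0,0.035,30,0,0,0,0,0,0,30,0,0,0,0,0,0,30,0,0,0,0,0,0,30,0,0,0,0,0,0,30,0,0,0,0,0,0,30,0,0,0,0,0,0,30])

```text
clock: 7.7
tcp_pos: [0.4937, -0.1598, 0.1915]
orientation: [-2.783, -1.456, -0.002]
contact_force: [-1.9, 1.3, 8.3]
grip_width: 0.039
```

```bash
python3 a.py;python3 s.py
```

```text
Mz each [-0.006  0.027  0.03  -0.024 -0.062 -0.008] mean [ 0.325  0.429 -0.007] tau7 [0.034 0.034 0.034 0.034 0.034 0.034]
clk 8.0 turned cw 0.2099 clicks 0.501 Mz [ 0.292  0.412 -0.058] F [-1.36  1.77  6.76] w 0.0388 tcp [ 0.4938 -0.1598  0.1915] j7 1.343 tau7 0.035
```

Emit:
servo_tool(increments=[0,0,0,0,0,0.035,30,0,0,0,0,0,0.035,30,0,0,0,0,0,0,30,0,0,0,0,0,0,30,0,0,0,0,0,0,30,0,0,0,0,0,0,30,0,0,0,0,0,0,30,0,0,0,0,0,0,30])

```text
clock: 9.0
tcp_pos: [0.4938, -0.1598, 0.1916]
orientation: [-2.832, -1.358, -0.002]
contact_force: [-1.7, 0.7, 6.0]
grip_width: 0.0387
```

```bash
python3 a.py;python3 s.py
```

```text
Mz each [-0.063 -0.066 -0.023 -0.078 -0.049 -0.039] mean [ 0.373  0.404 -0.053] tau7 [0.035 0.035 0.035 0.035 0.035 0.035]
clk 9.3 turned cw 0.2799 clicks 0.668 Mz [ 0.306  0.408 -0.018] F [-1.8   2.12  5.42] w 0.0387 tcp [ 0.4938 -0.1598  0.1916] j7 1.278 tau7 0.034
```

Emit:
servo_tool(increments=[0,0,0,0,0,0.11,30,0,0,0,0,0,0.11,30,0,0,0,0,0,0.11,30,0,0,0,0,0,0.11,30,0,0,0,0,0,0.11,30,0,0,0,0,0,0.11,30,0,0,0,0,0,0,30,0,0,0,0,0,0,30])

```text
clock: 10.3
tcp_pos: [0.4943, -0.1595, 0.1916]
orientation: [-3.119, -0.368, -0.003]
contact_force: [-1.0, 2.8, 6.4]
grip_width: 0.0387
```

```bash
python3 a.py;python3 s.py
```

```text
Mz each [-0.009 -0.002 -0.001  0.016  0.007 -0.008] mean [0.523 0.088 0.001] tau7 [-0.008 -0.     0.001  0.001  0.001  0.   ]
clk 10.6 turned cw 0.9394 clicks 2.243 Mz [0.587 0.086 0.027] F [0.23 3.21 3.51] w 0.0384 tcp [ 0.4944 -0.1594  0.1916] j7 0.675 tau7 0.0
```

Emit:
servo_tool(increments=[0,0,0,0,0,0.04,30,0,0,0,0,0,0.04,30,0,0,0,0,0,0.04,30,0,0,0,0,0,0.04,30,0,0,0,0,0,0.04,30,0,0,0,0,0,0,30,0,0,0,0,0,0,30,0,0,0,0,0,0,30])

```text
clock: 11.6
tcp_pos: [0.4946, -0.1594, 0.1916]
orientation: [-3.14, -0.054, -0.003]
contact_force: [0.7, 2.9, 4.6]
grip_width: 0.0387
```

```bash
python3 a.py;python3 s.py
```

```text
Mz each [ 0.026 -0.029  0.007 -0.013 -0.002  0.014] mean [ 0.61  -0.066  0.   ] tau7 [0.013 0.013 0.013 0.013 0.013 0.013]
clk 11.9 turned cw 1.1397 clicks 2.721 Mz [ 0.625 -0.071 -0.052] F [0.88 2.7  4.65] w 0.0384 tcp [ 0.4946 -0.1594  0.1916] j7 0.495 tau7 0.013
```

Emit:
servo_tool(increments=[0,0,0,0,0,0.04,30,0,0,0,0,0,0.04,30,0,0,0,0,0,0.04,30,0,0,0,0,0,0.04,30,0,0,0,0,0,0.04,30,0,0,0,0,0,0,30,0,0,0,0,0,0,30,0,0,0,0,0,0,30])

```text
clock: 12.9
tcp_pos: [0.4948, -0.1594, 0.1916]
orientation: [-3.13, 0.26, -0.004]
contact_force: [0.5, 2.8, 5.4]
grip_width: 0.0387
```

```bash
sed -i 's/range(6)/range(4)/' a.py; python3 a.py;python3 s.py
```

```text
Mz each [-0.059 -0.024  0.017  0.043] mean [ 0.625 -0.242 -0.006] tau7 [-0.008 -0.006 -0.008 -0.005]
clk 13.1 turned cw 1.3397 clicks 3.198 Mz [ 0.552 -0.294  0.068] F [0.68 3.28 6.1 ] w 0.0388 tcp [ 0.4948 -0.1595  0.1916] j7 0.318 tau7 -0.008
```

No seat at 3 clicks. Next, 4.

Emit:
servo_tool(increments=[0,0,0,0,0,0.08,30,0,0,0,0,0,0.08,30,0,0,0,0,0,0.08,30,0,0,0,0,0,0.08,30,0,0,0,0,0,0.06,30,0,0,0,0,0,0.03,30,0,0,0,0,0,0,30,0,0,0,0,0,0,30])

```text
clock: 14.1
tcp_pos: [0.4951, -0.1596, 0.1916]
orientation: [-3.012, 0.89, -0.004]
contact_force: [4.6, 2.8, 4.1]
grip_width: 0.0385
```

```bash
python3 a.py;python3 s.py
```

```text
Mz each [0.321 0.374 0.449 0.341] mean [ 0.596 -0.687  0.372] tau7 [-0.351 -0.348 -0.348 -0.347]
clk 14.3 turned cw 1.7485 clicks 4.174 Mz [ 0.584 -0.721  0.362] F [3.86 2.35 4.71] w 0.0386 tcp [ 0.4951 -0.1596  0.1916] j7 -0.036 tau7 -0.349
```

Seat felt: tau7 ≈ -0.35 N m and Mz ≈ 0.37 at 4.17 clicks, so finger-tight, and it has been held over 0.2 s. I'll back off in small steps to find the zero-torque angle, which is stop 0.

Emit:
servo_tool(increments=[0,0,0,0,0,-0.03,30,0,0,0,0,0,-0.03,30,0,0,0,0,0,0,30,0,0,0,0,0,0,30,0,0,0,0,0,0,30,0,0,0,0,0,0,30,0,0,0,0,0,0,30,0,0,0,0,0,0,30])

```text
clock: 15.3
tcp_pos: [0.4951, -0.1596, 0.1916]
orientation: [-3.037, 0.799, -0.004]
contact_force: [2.4, 2.8, 5.1]
grip_width: 0.0387
```

```bash
python3 a.py;python3 s.py
```

```text
Mz each [0.211 0.254 0.22  0.264] mean [ 0.625 -0.655  0.237] tau7 [-0.233 -0.234 -0.233 -0.234]
clk 15.5 turned cw 1.6889 clicks 4.032 Mz [ 0.664 -0.691  0.242] F [3.06 3.14 4.98] w 0.0385 tcp [ 0.4951 -0.1596  0.1916] j7 0.015 tau7 -0.233
```

Emit:
servo_tool(increments=[0,0,0,0,0,-0.03,30,0,0,0,0,0,-0.03,30,0,0,0,0,0,0,30,0,0,0,0,0,0,30,0,0,0,0,0,0,30,0,0,0,0,0,0,30,0,0,0,0,0,0,30,0,0,0,0,0,0,30])

```text
clock: 16.5
tcp_pos: [0.495, -0.1596, 0.1916]
orientation: [-3.06, 0.708, -0.004]
contact_force: [3.5, 3.5, 4.6]
grip_width: 0.0387
```

```bash
python3 a.py;python3 s.py
```

```text
Mz each [0.09  0.165 0.153 0.117] mean [ 0.636 -0.632  0.131] tau7 [-0.133 -0.133 -0.133 -0.133]
clk 16.7 turned cw 1.6291 clicks 3.889 Mz [ 0.792 -0.652  0.144] F [2.76 3.82 4.25] w 0.0383 tcp [ 0.495  -0.1596  0.1916] j7 0.066 tau7 -0.133
```

Emit:
servo_tool(increments=[0,0,0,0,0,-0.03,30,0,0,0,0,0,-0.03,30,0,0,0,0,0,0,30,0,0,0,0,0,0,30,0,0,0,0,0,0,30,0,0,0,0,0,0,30,0,0,0,0,0,0,30,0,0,0,0,0,0,30])

```text
clock: 17.7
tcp_pos: [0.495, -0.1596, 0.1916]
orientation: [-3.079, 0.617, -0.004]
contact_force: [3.2, 2.9, 6.0]
grip_width: 0.0389
```

```bash
python3 a.py;python3 s.py
```

```text
Mz each [ 0.008  0.004 -0.028  0.051] mean [ 0.69  -0.576  0.008] tau7 [-0.011 -0.011 -0.011 -0.011]
clk 17.9 turned cw 1.5695 clicks 3.747 Mz [ 0.738 -0.555  0.017] F [2.62 2.72 5.77] w 0.0386 tcp [ 0.4949 -0.1595  0.1916] j7 0.117 tau7 -0.011
```

Emit:
servo_tool(increments=[0,0,0,0,0,-0.03,30,0,0,0,0,0,-0.03,30,0,0,0,0,0,0,30,0,0,0,0,0,0,30,0,0,0,0,0,0,30,0,0,0,0,0,0,30,0,0,0,0,0,0,30,0,0,0,0,0,0,30])

```text
clock: 18.9
tcp_pos: [0.4949, -0.1595, 0.1916]
orientation: [-3.096, 0.525, -0.004]
contact_force: [2.6, 3.8, 6.1]
grip_width: 0.0387
```

```bash
python3 a.py;python3 s.py
```

```text
Mz each [-0.096 -0.135 -0.024 -0.126] mean [ 0.737 -0.581 -0.095] tau7 [0.09  0.091 0.091 0.09 ]
clk 19.1 turned cw 1.5098 clicks 3.604 Mz [ 0.703 -0.591 -0.083] F [3.33 2.59 6.19] w 0.0387 tcp [ 0.4949 -0.1595  0.1916] j7 0.169 tau7 0.09
```

Emit:
servo_tool(increments=[0,0,0,0,0,-0.035,30,0,0,0,0,0,-0.035,30,0,0,0,0,0,0,30,0,0,0,0,0,0,30,0,0,0,0,0,0,30,0,0,0,0,0,0,30,0,0,0,0,0,0,30,0,0,0,0,0,0,30])

```text
clock: 20.1
tcp_pos: [0.4949, -0.1595, 0.1916]
orientation: [-3.113, 0.416, -0.004]
contact_force: [1.5, 3.6, 8.4]
grip_width: 0.0383
```

```bash
python3 s.py
```

```text
clk 20.1 turned cw 1.4396 clicks 3.437 Mz [ 0.709 -0.484 -0.023] F [1.45 3.58 8.45] w 0.0383 tcp [ 0.4949 -0.1595  0.1916] j7 0.23 tau7 0.024
```

Emit:
servo_tool(increments=[0,0,0,0,0,-0.035,30,0,0,0,0,0,-0.035,30,0,0,0,0,0,0,30,0,0,0,0,0,0,30,0,0,0,0,0,0,30,0,0,0,0,0,0,30,0,0,0,0,0,0,30,0,0,0,0,0,0,30])

```text
clock: 21.1
tcp_pos: [0.4948, -0.1595, 0.1916]
orientation: [-3.125, 0.306, -0.004]
contact_force: [2.6, 3.0, 7.6]
grip_width: 0.0385
```

```bash
python3 s.py
```

```text
clk 21.1 turned cw 1.3695 clicks 3.269 Mz [ 0.706 -0.47  -0.004] F [2.62 3.01 7.59] w 0.0385 tcp [ 0.4948 -0.1595  0.1916] j7 0.291 tau7 0.003
```

Emit:
servo_tool(increments=[0,0,0,0,0,-0.035,30,0,0,0,0,0,-0.035,30,0,0,0,0,0,0,30,0,0,0,0,0,0,30,0,0,0,0,0,0,30,0,0,0,0,0,0,30,0,0,0,0,0,0,30,0,0,0,0,0,0,30])

```text
clock: 22.1
tcp_pos: [0.4947, -0.1595, 0.1915]
orientation: [-3.134, 0.197, -0.003]
contact_force: [2.4, 4.2, 8.2]
grip_width: 0.0386
```

```bash
python3 s.py
```

```text
clk 22.1 turned cw 1.2995 clicks 3.102 Mz [ 0.668 -0.38   0.01 ] F [2.36 4.23 8.2 ] w 0.0386 tcp [ 0.4947 -0.1595  0.1915] j7 0.352 tau7 -0.02
```

The readings fit a single picture. Stop 0 is at 1.564 rad, the seat slope is 2 N m/rad, and the detents are narrow wells. Every tau7 reading matches in sign, so there is no slip. Peak overtravel was 0.185 rad (0.37 N m). Five clicks open is therefore at 1.564 − 2.094 = −0.53 rad, which is −1.83 rad from here.

Emit:
servo_tool(increments=[0,0,0,0,0,-0.12,30,0,0,0,0,0,-0.12,30,0,0,0,0,0,-0.12,30,0,0,0,0,0,-0.12,30,0,0,0,0,0,-0.12,30,0,0,0,0,0,-0.12,30,0,0,0,0,0,0,30,0,0,0,0,0,0,30])

```text
clock: 23.1
tcp_pos: [0.494, -0.1596, 0.1915]
orientation: [-3.003, -0.919, -0.002]
contact_force: [-0.1, 3.7, 10.5]
grip_width: 0.0386
```

```bash
python3 s.py
```

```text
clk 23.1 turned cw 0.58 clicks 1.385 Mz [0.764 0.085 0.004] F [-0.09  3.75 10.54] w 0.0386 tcp [ 0.494  -0.1596  0.1915] j7 1.0 tau7 0.024
```

Emit:
servo_tool(increments=[0,0,0,0,0,-0.12,30,0,0,0,0,0,-0.12,30,0,0,0,0,0,-0.12,30,0,0,0,0,0,-0.12,30,0,0,0,0,0,-0.12,30,0,0,0,0,0,-0.12,30,0,0,0,0,0,-0.1,30,0,0,0,0,0,0,30])

```text
clock: 24.1
tcp_pos: [0.4935, -0.1603, 0.1915]
orientation: [2.388, 2.041, 0.001]
contact_force: [-1.7, 1.5, 8.6]
grip_width: 0.0386
```

```bash
python3 s.py
```

```text
clk 24.1 turned cw -0.2403 clicks -0.574 Mz [ 0.378  0.311 -0.021] F [-1.67  1.49  8.61] w 0.0386 tcp [ 0.4935 -0.1603  0.1915] j7 1.761 tau7 0.458
```

Emit:
servo_tool(increments=[0,0,0,0,0,-0.05,30,0,0,0,0,0,-0.05,30,0,0,0,0,0,-0.05,30,0,0,0,0,0,-0.05,30,0,0,0,0,0,0,30,0,0,0,0,0,0,30,0,0,0,0,0,0,30,0,0,0,0,0,0,30])

```text
clock: 25.1
tcp_pos: [0.4935, -0.1605, 0.1915]
orientation: [2.173, 2.268, 0.001]
contact_force: [-1.4, 0.8, 7.7]
grip_width: 0.0385
```

```bash
python3 s.py
```

```text
clk 25.1 turned cw -0.4394 clicks -1.049 Mz [0.315 0.284 0.064] F [-1.35  0.75  7.73] w 0.0385 tcp [ 0.4935 -0.1605  0.1915] j7 1.948 tau7 -0.038
```

Emit:
servo_tool(increments=[0,0,0,0,0,-0.03,30,0,0,0,0,0,-0.03,30,0,0,0,0,0,-0.03,30,0,0,0,0,0,0,30,0,0,0,0,0,0,30,0,0,0,0,0,0,30,0,0,0,0,0,0,30,0,0,0,0,0,0,30])

```text
clock: 26.1
tcp_pos: [0.4935, -0.1606, 0.1915]
orientation: [2.069, 2.363, 0.001]
contact_force: [-1.3, 0.4, 7.6]
grip_width: 0.0388
```

```bash
python3 s.py
```

```text
clk 26.1 turned cw -0.5292 clicks -1.263 Mz [ 0.238  0.249 -0.027] F [-1.26  0.44  7.61] w 0.0388 tcp [ 0.4935 -0.1606  0.1915] j7 2.032 tau7 -0.014
```

Emit:
servo_tool(increments=[0,0,0,0,0,-0.03,30,0,0,0,0,0,-0.03,30,0,0,0,0,0,0,30,0,0,0,0,0,0,30,0,0,0,0,0,0,30,0,0,0,0,0,0,30,0,0,0,0,0,0,30,0,0,0,0,0,0,30])

```text
clock: 27.1
tcp_pos: [0.4936, -0.1606, 0.1915]
orientation: [1.998, 2.424, 0.001]
contact_force: [-1.0, 1.0, 7.9]
grip_width: 0.0388
```

```bash
python3 s.py
```

```text
clk 27.1 turned cw -0.589 clicks -1.406 Mz [ 0.21   0.26  -0.095] F [-0.96  1.03  7.88] w 0.0388 tcp [ 0.4936 -0.1606  0.1915] j7 2.089 tau7 0.078
```

Emit:
servo_tool(increments=[0,0,0,0,0,0.03,30,0,0,0,0,0,0.03,30,0,0,0,0,0,0,30,0,0,0,0,0,0,30,0,0,0,0,0,0,30,0,0,0,0,0,0,30,0,0,0,0,0,0,30,0,0,0,0,0,0,30])

```text
clock: 28.1
tcp_pos: [0.4936, -0.1606, 0.1915]
orientation: [2.069, 2.363, 0.001]
contact_force: [-1.7, 1.7, 7.8]
grip_width: 0.0389
```

```bash
python3 s.py
```

```text
clk 28.1 turned cw -0.5292 clicks -1.263 Mz [ 0.333  0.222 -0.003] F [-1.75  1.7   7.79] w 0.0389 tcp [ 0.4936 -0.1606  0.1915] j7 2.032 tau7 -0.009
```

The detent well at −0.53 rad matches: zero torque on the stop, and 0.078 N m resisting at 0.06 rad past it. Releasing now.

Emit:
servo_tool(increments=[0,0,0,0,0,0,44,0,0,0,0,0,0,50,0,0,0,0,0,0,60,0,0,0,0,0,0,75,0,0,0,0,0,0,85,0,0,0,0,0,0,85,0,0,0,0,0,0,85,0,0,0,0,0,0,85])

```text
clock: 29.1
tcp_pos: [0.4934, -0.1601, 0.1908]
orientation: [-2.069, -2.364, 0.0]
contact_force: [-0.1, -0.2, -0.2]
grip_width: 0.0851
```

Emit:
servo_tool(increments=[0,0,-12,0,0,0,85,0,0,-12,0,0,0,85,0,0,-12,0,0,0,85,0,0,-12,0,0,0,85,0,0,-12,0,0,0,85,0,0,-12,0,0,0,85,0,0,-12,0,0,0,85,0,0,0,0,0,0,85])

```text
clock: 30.1
tcp_pos: [0.4941, -0.1603, 0.2759]
orientation: [2.068, 2.363, 0.002]
contact_force: [-0.4, -0.2, 0.1]
grip_width: 0.0849
```

```bash
python3 s.py; python3 - <<'E'
from h import *
p,d=grab_frame('scene'); cv2.imwrite("pics/end.png",p[:,:,::-1])
E
```

```text
clk 30.1 turned cw -0.5299 clicks -1.265 Mz [-0.018 -0.015  0.057] F [-0.38 -0.23  0.08] w 0.0849 tcp [ 0.4941 -0.1603  0.2759] j7 1.982 tau7 -0.036
```

View pics/end.png

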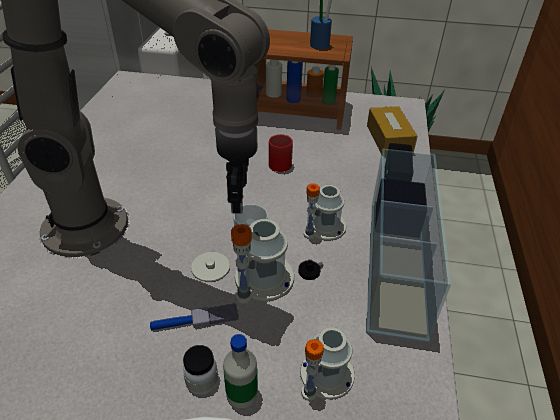

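The gripper is clear at (236,205), above the knob. Cup lid (210,266), brush (195,318), mug (281,153), jar (200,367), bottle (240,370), pump cover (310,269) and the partly hidden cup (250,212) are all where they stood. Handing in.

```bash
python3 -c "
from bench import *
print(hand_in())"
```

```text
the job is handed in; nothing more can be done
None
```

I closed the valve on its seat, opened it five clicks and let go, and handed in at about 30 s of the 70 s allowed. No verdict was reported.

- **Closing:** I gripped the knob of the largest skimmer and turned it clockwise until I felt the seat. The torque peaked at about 0.36 N m, roughly 0.185 rad past stop 0, so the 0.25 rad limit was not reached. I held it there for more than 0.2 s.
- **Opening:** Backing off put stop 0 (zero torque) at 1.564 rad from the grip angle. I then turned 2.09 rad anticlockwise from there, which is five clicks.
- **Last checks:** At the final angle the torque was about 0. It drew towards the stop from just before and resisted with 0.08 N m just past it, as at stop 0. After release the forces read about zero, the gripper was clear above the knob, and the last picture showed no bystander displaced (judged by eye).
- **What disagreed:** The turn from the grip angle to stop 0 was 3.73 clicks, not a whole number. The knob was probably turned about a quarter click as the fingers closed, or slipped that much in the grip. I counted from the felt stop 0, so this should not affect the five clicks.
- **Not checked:** I did not re-grip the knob to recount the clicks after letting go.

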